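# Change over the two display bottles

### The arm

A 7-joint arm with a two-finger parallel gripper is mounted at the origin on a cart in front of the work surface, level with it; the furniture and walls round the work are solid. World frame = base frame: x ahead of the robot, y to its left, z up, the work surface at z = 0. Lengths are in mm, angles in rad, forces in N, time in s.
With the tool pointing down it reaches from about 400 to 900 mm from the base axis. Payload 5.6 kg.
Tool frame: the origin (TCP) lies midway between the tips of the shut fingers; the grasp point (between the pads) lies 19 mm behind it; z points along the fingers, y is the line along which they close (so a half turn about z gives the same grasp; the last joint's range is limited). The gripper opens to 92 mm and grips with 3 to 60 N. Pads are 20 mm wide; open, the fingers measure 128 mm over their backs; the gripper's body (75 mm by 189 mm) begins 69 mm behind the grasp point.
Start: joints at [-1.28, 0.468, -0.012, 1.603, 0.006, 1.071, -0.056], TCP at [213.004, 614.116, 214.592] pointing down, gripper open.
Joint ranges: [-2.53, 2.53], [-0.31, 2.02], [-1.57, 1.55], [0.28, 2.44], [-1.29, 4.43], [0.15, 1.84], [-2.92, 2.92]. Speed limits (rad/s): [2.57, 2.57, 3.14, 3.14, 3.14, 3.14, 3.14].

### API

Orientations are given as a rotation vector (axis times angle).
In Python, from cell import robot, grip, kin, viewer gives the robot as it stands. Calls block until the motion is done:
- robot.movep(position, orientation): joint-space move of the TCP to a pose.
- robot.servo_line(position, feed=150, rotation=None): straight line of the TCP; rotation=None keeps the orientation; feed is the mean speed in mm/s.
- robot.goto_joints(angles): joint-space move.
- grip(opening, newtons=None): opening from 0.0 (shut) to 1.0 (fully open); newtons is the grip in N (None keeps the last); returns when the fingers have stopped.
- robot.hold(seconds).
- kin.ik(position, orientation): joint angles nearest the present ones, or None.
- robot.observe(): the state.
- viewer.read_camera(name): name is "scene" or "top" or "wrist"; returns the picture (384x512x3 uint8, red, green, blue); there is no depth.
- viewer.camera_info(name): a dict with "camera_matrix" (3x3 intrinsics, pixels), "k1" (the pictures are not rectified: a ray, as slopes to the right and down, at radius r is drawn at 1 + k1 r^2 times it, then the intrinsics apply), "R" (3x3) and "t" (3): a world point X has camera coordinates R X + t. Camera axes: x right, y down, z forward; pixel columns grow to the right and rows downward; lengths in mm; the calibration is good to about 2 mm. A picture is of the moment at which its call begins: read the wrist's pose just before it. camera_info takes no time and is no camera call; for the wrist camera it gives the pose at the moment of the call.
A pose or a line that the arm cannot do raises robot.IKError and nothing moves.
- robot.job_done(): hands the job in; it is judged then, once.
Trained networks look in the newest picture that a camera, given by its name, has taken for a name from the list of things; names that differ only in an ending like _2 or _b are one class to them, and where a whole thing is asked for, a point or a joint stands for the part that bears it (a point fixed in the world has none). Each returns a list of dicts, best first, with "confidence" (0 to 1); they miss things now and then, are a little off and sometimes report something else, mostly with a low value. They report only what shows in the picture. A call takes as long as a camera call.
- viewer.silhouettes(name, camera): "mask" (384x512 bool, what is visible of it).
- viewer.pinpoint(name, camera): "at" ([x, y, z] in mm, in the coordinates of the camera as it stood for that picture, good to about 4 mm: a listed point, or the origin of a listed thing).
The state is a dict: "t": time; "joints": joint angles; "joint_velocities": joint speeds; "joint_torque": joint torques, N m; "tcp_pos": TCP position; "tcp_rot": TCP orientation; "contact_force": force on the tool from outside, world axes, zero at the start; "wrist_torque": the same for the moment, N m; "grip_width": opening from 0.0 (shut) to 1.0 (fully open); "grip_force": force on a finger pad.
Only numpy, scipy, OpenCV 4.12 (cv2) and the standard library are available. Lean on these libraries where they do the work, as an engineer would, in place of code of your own. Each camera call takes 0.05 s, during which the arm holds its last target. There are 200 camera calls.

### The job

Change over the two half-bottles in the tilting display stands: stand the bottle in the dark wooden stand upright in its foot box so that its sediment can settle, and tip the upright bottle in the pale wooden stand over until it lies back on its stand's brass rest bar. Do it only by pushing on the bottles with the fingers, in either order: neither foot may be lifted out of its stand, and the candle glass, the wine glass and the matchbox must stay where they are.

Things in the scene. Friction and masses are not known exactly. Their poses are not given: they have to be found in the camera images.
- dark_stand: Dark wooden tilting display stand, fixed to the bar, 185 mm long (own x from -140 to +45 mm), 92 mm wide. Origin: on the bar top, below the centre of its foot box; own z up, own -x the side its bottle leans towards. Two inclined rails, 64 mm apart inside, rise from the foot box towards -x to at most 140 mm above the bar.
- pale_stand: The same stand in pale wood; same sizes, origin and axes. Its bottle starts upright.
- dark_bottle: Full half-bottle of red wine, red foil capsule, in the dark stand, loose, 0.5 to 0.85 kg: 58 mm diameter up to 146 mm from the foot, then a neck of 31 mm diameter, 234 mm high in all. Origin: centre of the underside; own z runs along the bottle to its mouth. Starts leaning 40 degrees towards the stand's own -x, the top about 213 mm above the bar.
- pale_bottle: The same kind of bottle in the pale stand, loose; starts upright in the foot box, top 250 mm above the bar. A bottle turns over the edge of its foot and balances at about 17 degrees from vertical: nearer upright it rocks upright by itself, further over it falls onto the rest bar by itself. 2 to 5 N at the neck moves it.
- dark_bottle_top (a point): Centre of the top end of the dark stand's bottle (234 mm from the foot along the axis; neck radius 15 mm).
- pale_bottle_top (a point): Centre of the top end of the pale stand's bottle.
- dark_stand_seat (a point): Centre of the dark stand's cork seat, 16 mm above the bar, on the stand's axes. The foot box round it is 64 mm wide and 66 mm long inside; its back wall (+x) and cheeks are 62 mm high above the bar; it is open towards -x but for a brass rod sill 5 mm above the seat.
- pale_stand_seat (a point): Centre of the pale stand's cork seat; foot box as in the dark stand.
- votive: Low bowl-shaped candle glass with a tealight in it, 74 mm diameter, 43 mm high, loose on the bar near the robot. Origin: centre of the underside. Leave alone.
- wine_glass: Wine glass standing upside down on its rim, 81 mm diameter, 202 mm high, loose, behind the stands. Origin: centre of the underside. Leave alone.
- matches: Matchbox, 36x54x15 mm, loose on the bar. Origin: centre of the underside. Leave alone.
- pale_stand_bar (a point): Centre of the pale stand's brass rest bar, 10 mm diameter, lying along own y between the rails, at own x = -108, z = 101 mm. A bottle lying back on it leans 40 degrees from vertical towards own -x. The dark stand has the same.

How it is judged (in metres and radians):
At the end, for the whole second after the job is handed in: The dark stand's bottle stands upright (within 4 degrees) with its foot within 12 mm of the centre of its seat; the pale stand's bottle lies back on its rest bar, 33 to 47 degrees from vertical towards the stand's own -x, with its foot within 30 mm of its seat; both at rest (angle between dark_bottle's own z axis and vertical below 0.07 rad and distance between dark_bottle and dark_stand_seat below 0.012 m and linear speed of each of dark_bottle, pale_bottle below 0.02 m/s and angle between pale_bottle's own z axis and vertical between 0.58 and 0.82 rad and x of pale_bottle_top in the frame of pale_stand below -0.12 m and horizontal distance between pale_bottle and pale_stand_seat below 0.03 m); the robot touches nothing.
It fails at once if a bottle's foot is lifted or pushed out of its stand (height (world z) of any of dark_bottle, pale_bottle above 0.055 m or horizontal distance between dark_bottle and dark_stand_seat above 0.045 m or horizontal distance between pale_bottle and pale_stand_seat above 0.045 m).
It fails at once if the candle glass, the wine glass or the matchbox is disturbed (distance of any of votive, wine_glass, matches from where it was at the start of the episode above 0.02 m).
It also fails if it takes over 58 s, if anything falls off the work surface, if the arm or the gripper's body presses on something with over 40 N, if the wrist force passes 120 N, or if a joint passes its speed limit or range.

## Working session

There is one attempt and no reset: what is moved stays moved. The work goes in short steps, each a Python script; the robot and the scene stay as the last script left them, time stands still between calls to the robot, and variables do not carry over. Pictures are saved under pics/ and viewed, at most 10 in all, crops included, and the job is handed in when it is done.

```bash
ls; mkdir -p pics; cat > h.py <<'E'
import numpy as np, cv2
from cell import robot, grip, kin, viewer
def world(cam,p):
    i=viewer.camera_info(cam); return np.array(i["R"]).T@(np.array(p)-np.array(i["t"]))
def snap(cam,f):
    im=viewer.read_camera(cam); cv2.imwrite("pics/"+f,np.array(im)[:,:,::-1]); return im
def find(n,cam):
    r=viewer.pinpoint(n,cam)
    return [(np.round(world(cam,d["at"])),round(d["confidence"],2)) for d in r[:2]]
E
python3 - <<'E'
from h import *
for c in("scene","top"):
    snap(c,c+"0.png")
    for n in "dark_stand pale_stand dark_bottle pale_bottle dark_bottle_top pale_bottle_top dark_stand_seat pale_stand_seat pale_stand_bar votive wine_glass matches".split(): print(c,n,find(n,c))
a=cv2.imread("pics/scene0.png");b=cv2.imread("pics/top0.png")
cv2.imwrite("pics/both.png",cv2.resize(np.vstack([a,b]),(400,600)) if 0 else cv2.resize(np.hstack([a,b]),(800,300)))
o=robot.observe();print(o["t"],o["tcp_rot"],o["contact_force"])
E
```

```text
pics
scene dark_stand []
scene pale_stand [(array([611., 119.,  -1.]), 0.59)]
scene dark_bottle [(array([ 602., -167.,   35.]), 0.75), (array([ 607., -171.,   -0.]), 0.5)]
scene pale_bottle [(array([611., 118.,  14.]), 0.71)]
scene dark_bottle_top [(array([ 462., -124.,  212.]), 0.67)]
scene pale_bottle_top [(array([615., 123., 252.]), 0.85)]
scene dark_stand_seat [(array([ 604., -170.,   16.]), 0.58)]
scene pale_stand_seat [(array([613., 124.,  13.]), 0.91), (array([613., 121.,  11.]), 0.19)]
scene pale_stand_bar [(array([500., 124., 100.]), 0.9)]
scene votive [(array([469.,  11.,   1.]), 0.8)]
scene wine_glass [(array([820.,  33.,  -4.]), 0.57), (array([609., 119.,   3.]), 0.55)]
scene matches [(array([ 434., -332.,    5.]), 0.77), (array([819.,  32.,  -0.]), 0.6)]
top dark_stand [(array([ 610., -170.,   -2.]), 0.74)]
top pale_stand [(array([609., 122.,   1.]), 0.89)]
top dark_bottle [(array([ 605., -166.,   37.]), 0.91)]
top pale_bottle [(array([616., 123.,  15.]), 0.69), (array([471.,  12.,  -5.]), 0.31)]
top dark_bottle_top [(array([ 462., -125.,  217.]), 0.9), (array([ 434., -328.,   -1.]), 0.22)]
top pale_bottle_top [(array([611., 119., 253.]), 0.76)]
top dark_stand_seat [(array([ 611., -169.,   19.]), 0.76)]
top pale_stand_seat [(array([611., 125.,  17.]), 0.74)]
top pale_stand_bar [(array([504., 130., 103.]), 0.82)]
top votive [(array([470.,  11.,   1.]), 0.69)]
top wine_glass [(array([817.,  30.,  -2.]), 0.82)]
top matches [(array([ 434., -327.,    0.]), 0.6)]
1.3 [5.21997187e-01 3.09788472e+00 6.46337960e-05] [-0.2283164   0.23740838  0.41635358]
```

View pics/scene0.png

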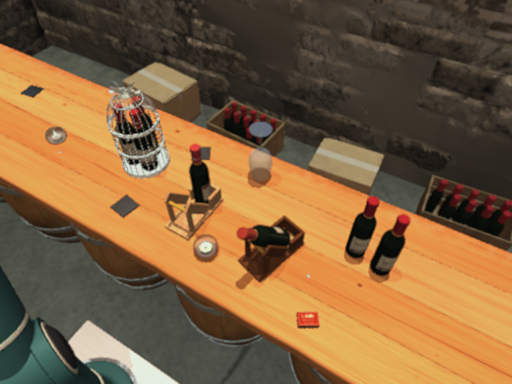

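View pics/top0.png

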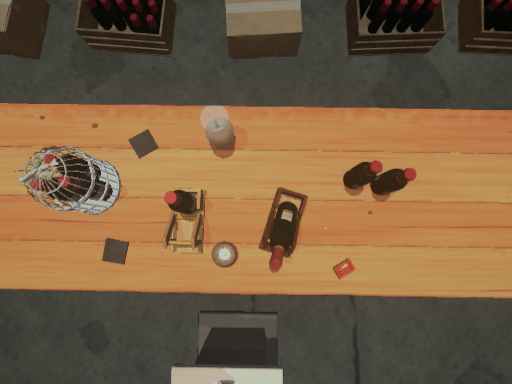

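The networks agree across both views and with the given sizes (dark top z about 214, bar z about 101). In the scene picture the dark stand is at about (265,250), the pale stand at (195,205) and the votive at (205,247). In the top view the tall wire cage is at about (70,180), so I will route round it. The plan is to straddle each neck with the open fingers along the stand's x, so one finger pushes and the other catches the bottle.

```bash
cat >> h.py <<'E'
from scipy.spatial.transform import Rotation as Ro
class St:
    def __init__(s,seat,lean):
        s.o=np.array(seat,float); u=np.array(lean,float); s.u=-u/np.linalg.norm(u)
        best=None
        q0=np.array(robot.observe()["joints"])
        for sg in(1,-1):
            y=np.array([*(sg*s.u),0]); z=np.array([0,0,-1.]); r=Ro.from_matrix(np.c_[np.cross(y,z),y,z]).as_rotvec()
            q=kin.ik(list(s.P(0,300)),list(r))
            if q is not None and (best is None or abs(q[6])<best[0]): best=(abs(q[6]),r,q)
        s.r=best[1]; print("q",np.round(best[2],2))
    def P(s,X,z): return np.array([*(s.o+X*s.u),z])
    def line(s,X,z,f=60):
        robot.servo_line(list(s.P(X,z)),feed=f,rotation=list(s.r)); o=robot.observe(); F=np.array(o["contact_force"])
        print(f"t{o['t']:.1f} X{X} z{z} Fx{F[:2]@s.u:.1f} Fz{F[2]:.1f} w{o['grip_width']:.2f}")
pale=lambda:St((612,122),(-110,4.5))
dark=lambda:St((608,-169),(-146,45))
E
python3 - <<'E'
from h import *
robot.servo_line([213,614,380],feed=250)
robot.servo_line([330,300,380],feed=250)
p=pale()
robot.movep(list(p.P(0,310)),list(p.r))
print(robot.observe()["t"])
viewer.read_camera("top"); print(find("pale_bottle_top","top"),find("pale_stand_bar","top"))
im=snap("wrist","w1.png"); print(find("pale_bottle_top","wrist"),find("pale_stand_bar","wrist"))
E
```

```text
q [-0.63  0.37  0.5   1.6  -0.19  1.22 -0.13]
4.8833
[(array([613., 123., 248.]), 0.82)] [(array([506., 125., 101.]), 0.96)]
[(array([610., 122., 253.]), 0.57)] [(array([504., 123., 100.]), 0.94), (array([615., 124.,  16.]), 0.51)]
```

View pics/w1.png

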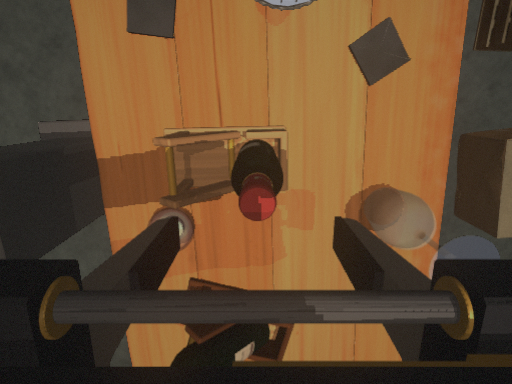

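The capsule at (258,200) lies between the fingers, and the pale stand's rest bar at about (172,165) is to the left (-x), nearly in line. I'll tip the pale bottle now.

```bash
python3 - <<'E'
from h import *
p=pale()
p.line(0,185,80)
grip(0.72,20)
for X in (-20,-40,-55,-70,-85,-100,-115,-130,-141): p.line(X,185,50)
grip(1.0); robot.hold(.5); p.line(-141,185)
p.line(-141,310,100)
snap("scene","s1.png")
for n in("pale_bottle_top","pale_bottle"): print(find(n,"scene"))
snap("top","t1.png")
for n in("pale_bottle_top","pale_bottle"): print(find(n,"top"))
E
```

```text
q [-0.63  0.37  0.5   1.6  -0.19  1.22 -0.13]
t6.9 X0 z185 Fx-0.1 Fz0.3 w1.00
t8.0 X-20 z185 Fx1.4 Fz-0.7 w0.72
t8.6 X-40 z185 Fx1.6 Fz-0.6 w0.72
t9.0 X-55 z185 Fx0.7 Fz-0.0 w0.72
t9.4 X-70 z185 Fx-0.4 Fz-0.7 w0.71
t9.9 X-85 z185 Fx-0.3 Fz0.3 w0.72
t10.3 X-100 z185 Fx-0.9 Fz0.8 w0.72
t10.8 X-115 z185 Fx-1.0 Fz0.7 w0.72
t11.2 X-130 z185 Fx-1.3 Fz1.4 w0.72
t11.6 X-141 z185 Fx-0.7 Fz0.0 w0.72
t12.9 X-141 z185 Fx-0.0 Fz-0.1 w1.00
t14.3 X-141 z310 Fx-0.5 Fz-0.0 w1.00
[(array([455., 126., 211.]), 0.9)]
[(array([603., 120.,  29.]), 0.93)]
[(array([453., 125., 214.]), 0.63)]
[(array([606., 121.,  37.]), 0.95), (array([820.,  31.,  -4.]), 0.33)]
```

The forces switch sign at the balance point, and the top now sits at own x of about -157, z about 213: it is resting on the bar. Next is the dark bottle.

```bash
python3 - <<'E'
from h import *
d=dark()
robot.servo_line(list(d.P(-141,310)),feed=150,rotation=list(d.r))
viewer.read_camera("wrist"); print(find("dark_bottle_top","wrist"))
d.line(-141,185,70)
grip(0.72,20); d.line(-141,185)
for X in (-120,-100,-80,-65,-50,-40,-30,-20,-10,0): d.line(X,185,40)
robot.hold(.5); d.line(0,185)
grip(1.0)
robot.hold(.3); d.line(0,310,80)
for c in("scene","top"):
    snap(c,c+"2.png")
    for n in("dark_bottle_top","dark_bottle","pale_bottle_top","votive","wine_glass","matches"): print(n,find(n,c))
a=[cv2.imread(f"pics/{c}2.png") for c in("scene","top")]
cv2.imwrite("pics/b2.png",np.hstack([a[0][120:350,120:370],a[1][90:320,130:380]]))
E
```

```text
q [-0.34  0.43  0.77  1.59 -0.31  1.25  0.19]
[(array([ 458., -125.,  212.]), 0.7)]
t18.5 X-141 z185 Fx-0.6 Fz0.5 w1.00
t19.3 X-141 z185 Fx-0.2 Fz1.1 w0.72
t20.0 X-120 z185 Fx0.0 Fz0.3 w0.72
t20.6 X-100 z185 Fx-1.0 Fz0.4 w0.72
t21.3 X-80 z185 Fx-1.1 Fz-0.6 w0.72
t21.8 X-65 z185 Fx-0.4 Fz-0.8 w0.72
t22.3 X-50 z185 Fx1.3 Fz-0.4 w0.72
t22.7 X-40 z185 Fx0.4 Fz0.2 w0.72
t23.1 X-30 z185 Fx1.8 Fz1.0 w0.72
t23.5 X-20 z185 Fx0.9 Fz0.0 w0.72
t23.9 X-10 z185 Fx0.4 Fz-0.7 w0.72
t24.3 X0 z185 Fx0.3 Fz0.0 w0.72
t25.1 X0 z185 Fx0.9 Fz0.1 w0.72
t27.6 X0 z310 Fx-0.0 Fz-0.8 w1.00
dark_bottle_top [(array([ 609., -171.,  252.]), 0.55)]
dark_bottle []
pale_bottle_top [(array([452., 128., 213.]), 0.96), (array([612., 123.,   0.]), 0.27)]
votive [(array([470.,  12.,   2.]), 0.7)]
wine_glass [(array([821.,  35.,   0.]), 0.78)]
matches [(array([ 437., -333.,    3.]), 0.52)]
dark_bottle_top []
dark_bottle [(array([607., 124.,  17.]), 0.41)]
pale_bottle_top [(array([453., 125., 211.]), 0.6)]
votive [(array([471.,  12.,  -1.]), 0.8), (array([451., 126., 208.]), 0.24)]
wine_glass [(array([819.,  33.,  -1.]), 0.7)]
matches [(array([ 436., -328.,    1.]), 0.57)]
```

View pics/b2.png

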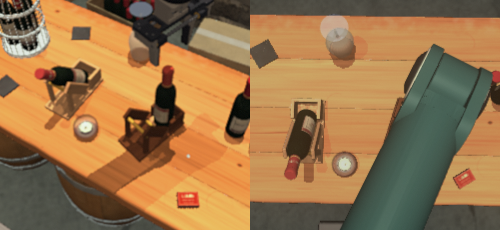

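The picture shows the dark bottle upright (crop 166,95) and the pale one lying back (crop 60,75). The arm hides the dark stand from above, so I'll back away upwards, check the dark foot, and hand in.

```bash
python3 - <<'E'
from h import *
d=dark(); d.line(0,340,80)
robot.servo_line([430,0,380],feed=150); robot.hold(.5)
ok=True
for c in("scene","top"):
    viewer.read_camera(c)
    for n in("dark_bottle_top","dark_bottle","dark_stand_seat","pale_bottle"): print(c,n,find(n,c))
print(robot.observe()["t"])
E
```

```text
q [-0.3   0.42  0.71  1.59 -0.28  1.24  0.16]
t28.9 X0 z340 Fx0.1 Fz-0.9 w1.00
scene dark_bottle_top [(array([ 609., -170.,  250.]), 0.96)]
scene dark_bottle [(array([ 611., -168.,   19.]), 0.71)]
scene dark_stand_seat []
scene pale_bottle [(array([605., 122.,  30.]), 0.75)]
top dark_bottle_top [(array([ 613., -176.,  250.]), 0.8)]
top dark_bottle [(array([ 611., -169.,   20.]), 0.79)]
top dark_stand_seat [(array([ 612., -167.,   15.]), 0.84)]
top pale_bottle [(array([ 609., -172.,    1.]), 0.67)]
31.6667
```

```bash
python3 -c "
from h import *
print(robot.job_done())"
```

```text
the job is handed in; nothing more can be done
None
```

I handed the job in at about 32 s: the dark bottle measured upright, its foot within about 4 mm of its seat centre, and the pale bottle lay back on its rest bar. The candle glass, wine glass and matchbox had not visibly moved; the hand-in returned no verdict.

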